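# Seat the filter funnel in its tapered vacuum port

## Task

Take the lidded steel filter funnel out of the slanted cradle, stand it upright in the vacuum port whose tapered bore matches its stem, press down on the funnel until the port's stiff collar is home, flush with its housing, and let go. Lower the funnel in rather than dropping it, and stop pressing once the collar meets its stop instead of forcing it. Do not touch the port with the gripper, and leave the second, wider port and the other lab ware alone.

Things in the scene. Friction and masses are not known exactly. Their poses are not given: they have to be found in the camera images.
- funnel_mid (a point): Centre (half-way up, on the axis) of the lidded steel filter funnel, round, 160 mm tall, 0.22 to 0.45 kg; z runs along its axis towards the lid. The cup is a straight cylinder 50 mm in diameter from 20 mm below this point to 74 mm above it; the flat lid top is 80 mm above. At the start it lies in the cradle, leaning 30 degrees from vertical, lid end up and towards the robot
- funnel_tip (a point): Tip of the funnel's tapered stem, on the axis, 80 mm below the funnel's centre; axes as there. Going up from the tip the stem's diameter grows evenly from 18 mm to 38 mm at 45 mm, stays so to 50 mm, and widens to the 50 mm cup at 60 mm
- cradle: White plastic cradle, fixed, base 150 x 110 mm. Origin on the table under it; z up; the funnel leans to its -x. A V-groove carries the cup's underside 58 to 104 mm from the stem's tip; a ledge stops the tip, 45 mm along x from the origin and 35 mm up. The cup's upper part, over 105 mm from the tip, stands free all round: nothing holds it, draw it out along its axis
- receiver: Matching vacuum port: fixed round steel housing 90 mm in diameter, rim 62 mm above the table, on a 120 mm foot; origin at the centre of its underside. In it slides a round aluminium collar, 71 mm in diameter, with the tapered bore
- receiver_mouth (a point): Centre of the matching bore's mouth, on the collar's top face; z up; moves with the collar. Mouth diameter 36 mm, narrowing evenly to 20 mm at 36 mm deep, open below: the same taper as the stem. Fully seated, the stem's tip is 41 mm below this point and the funnel's centre 39 mm above it
- receiver_collar (a joint): How far the matching port's collar is pushed down, m: 0 = up (top face 74 mm above the table, 12 mm proud of the housing's rim), 0.012 = home on its stop, flush with the rim. Starts 0 to 4 mm down. It drags with about 18 N when moved slowly, stays where it is left, and does not sink under the funnel's weight; at the stop the force climbs steeply
- wide_receiver_mouth (a point): Centre of the mouth of the other vacuum port, the same from outside, but with a bore too wide for the stem: mouth diameter 52 mm, narrowing to 36 mm. Not to be used
- wide_receiver_collar (a joint): How far the wide port's collar is down, m, as for the other port. Leave it as it is
- tube_rack: White rack of small tubes, 125 x 215 mm, 55 mm high, loose bystander; origin at the centre of its underside
- reagent_jar: Clear jar with a blue cap, 72 mm in diameter, 110 mm high, loose bystander; origin at the centre of its underside
- pipette: Hand pipette lying on the table, about 240 mm long, 28 mm thick, along its x; loose bystander; origin on the table under its middle
- dishes: Stack of three clear culture dishes, 90 mm in diameter, 44 mm high, loose bystander; origin at the centre of its underside
Mind the look-alikes: they are no part of the job. Leave any pink or yellow look-alike of the receiver alone.

How it is judged:
By the outcome, as a careful person would: the job done as asked, in the order asked, and still so for the second after the job is handed in, with the robot touching nothing.
It also fails if it takes over 48 s, if anything falls off the work surface, if the arm or the gripper's body presses on something with over 40 N, if the wrist force passes 120 N, or if a joint passes its speed limit or range.

## Robot

A 6-joint arm with a two-finger parallel gripper is mounted at the origin on the work surface. World frame = base frame: x ahead of the robot, y to its left, z up, the work surface at z = 0. Lengths are in m, angles in rad, forces in N, time in s.
With the tool pointing down it reaches from about 0.35 to 0.85 m from the base axis. Payload 8.1 kg.
Tool frame: the origin (TCP) lies midway between the tips of the shut fingers; the grasp point (between the pads) lies 19 mm behind it; z points along the fingers, y is the direction in which the jaws open and shut (so a half turn about z gives the same grasp; the last joint's range is limited). The gripper opens to 85 mm and grips with 20 to 120 N. Pads are 22 mm wide; open, the fingers measure 114 mm over their backs; the gripper's body (76 mm by 85 mm) begins 54 mm behind the grasp point. The pads swing forward as they close: fully open they stand 13 mm farther back than shut.
Start: joints at [1.027, 0.13, 1.488, -0, 1.523, -0.085], TCP at [0.266, 0.538, 0.231] pointing down, gripper open.
Joint ranges: [-2.96, 2.96], [-0.89, 2.26], [0.02, 2.5], [-1.34, 4.48], [0, 2.73], [-2.66, 2.66]. Speed limits (rad/s): [2.39, 2.39, 2.79, 3.14, 3.14, 3.14].

## Interface

Orientations are given as a unit quaternion [w, x, y, z].
In Python, from workcell import ctrl gives the robot as it stands.
- The arm moves only by the tool servo_tool, never from a script. Its argument "series" is a list of rows, each a list of 7 numbers: the opening in per cent of the stroke, from 0 (shut) to 100 (fully open), then the shift along the tool's x, y, z in mm, then the turn, a rotation vector about the tool's x, y, z in rad. A call has 1 to 12 rows; each row is the pose to reach, as a shift and turn from the pose measured when the call began, along the tool's axes at that moment; what a row does not reach only later rows make up. A row lasts 1/12 s, in which the tool goes at most 41.7 mm and 7.16 degrees, less where a joint would pass 70% of its speed; a pose out of reach is approached as far as the arm can. A call with a gripper value outside its range is refused whole. The fingers move at their own pace and stop on an object; the grip force is fixed at half the most. Time passes only in rows, so rows that repeat a pose let the fingers close. It gives the time, the measured TCP pose, the force and the opening at its end, in the units of the state.
- ctrl.state(): the state, without advancing time (a new reading comes with each control period).
- ctrl.camera(name): name is "scene" or "top" or "wrist"; returns a dict with "pixels" (480x640x3 uint8, blue, green, red), "camera_matrix" (3x3 intrinsics, pixels), "xyz" and "rotation" of the camera in the world. Camera axes: x right, y up, looking along -z (the intrinsics and any distortion apply to the point x, -y, -z); pixel columns grow to the right and rows downward; lengths in m; the calibration is good to about 2 mm. The wrist camera is an equidistant fisheye: a pixel r from the principal point sees the ray r / f radians off the axis. A picture is of the moment at which its call begins. There is no depth.
- ctrl.close_job(): hands the job in, once; it reports no verdict.
Trained networks look in a picture, given as the dict that the camera call returned (one of the last four; its "shot" number tells which), for a name from the list of things; names that differ only in an ending like _2 or _b are one class to them, and where a whole thing is asked for, a point or a joint stands for the part that bears it (a point fixed in the world has none). Each returns a list of dicts, best first, with "score" (0 to 1); they miss things now and then, are a little off and sometimes report something else, mostly with a low value. They report only what shows in the picture. A call takes as long as a camera call. They do not tell look-alikes from the thing itself.
- ctrl.recognise(label, picture): "uv" ([column, row] in pixels, amid what is visible of it).
- ctrl.cut_out(label, picture): "mask" (480x640 bool, what is visible of it) and "uv" ([column, row] in pixels, amid what is visible of it).
- ctrl.spot_point(label, picture): "uv" ([column, row] in pixels: a listed point, or the origin of a listed thing).
The state is a dict: "time": time; "joint_positions": joint angles; "joint_velocities": joint speeds; "effort": joint torques, N m; "tcp_pos": TCP position; "ee_rot": TCP orientation; "force": force on the tool from outside, world axes, zero at the start; "ft_torque": the same for the moment, N m; "width": finger opening in m.
Only numpy, scipy, OpenCV 4.12 (cv2) and the standard library are available. Lean on these libraries where they do the work, as an engineer would, in place of code of your own. Each camera call takes 0.05 s, during which the arm holds its last target. There are 200 camera calls.

## Working session

There is one attempt and no reset: what is moved stays moved. The work goes in short steps, Python scripts to look and compute and a tool call to move; the robot and the scene stay as the last step left them, time stands still between calls to the robot, and variables do not carry over. Pictures are saved under pics/ and viewed, about 8 in all and at most 12, crops included, and the job is handed in when it is done.

Besides the shell and the picture viewer there is one more tool, called after "Call:" by a JSON object that holds its "name" and its "arguments", one argument or row to a line. servo_tool: Moves the arm, as the interface text tells. Its arguments: {"type":"object","properties":{"series":{"type":"array","items":{"type":"array","items":{"type":"number"}}}},"required":["series"]}

```bash
ls; mkdir -p pics
cat > h.py <<'E'
import numpy as np, cv2
from workcell import ctrl
from scipy.spatial.transform import Rotation as R
def ray(p,uv):
    K=np.array(p["camera_matrix"]);x=(uv[0]-K[0,2])/K[0,0];y=(uv[1]-K[1,2])/K[1,1]
    if p.get("name")=="wrist":
        r=np.hypot(x,y);s=np.sin(r)/r if r>1e-9 else 1
        d=np.array([x*s,-y*s,-np.cos(r)])
    else: d=np.array([x,-y,-1.])
    Rm=np.array(p["rotation"]);Rm=Rm if Rm.shape==(3,3) else R.from_quat(np.roll(Rm,-1)).as_matrix()
    d=Rm@d;return np.array(p["xyz"]),d/np.linalg.norm(d)
def onz(p,uv,z):
    o,d=ray(p,uv);return o+d*(z-o[2])/d[2]
def tri(rs):
    A=sum(np.eye(3)-np.outer(d,d) for o,d in rs);b=sum((np.eye(3)-np.outer(d,d))@o for o,d in rs)
    X=np.linalg.solve(A,b);return X,[round(1e3*np.linalg.norm((np.eye(3)-np.outer(d,d))@(X-o)),1) for o,d in rs]
def proj(p,X):
    Rm=np.array(p["rotation"]);c=Rm.T@(np.array(X)-p["xyz"]);c=np.array([c[0],-c[1],-c[2]]);K=np.array(p["camera_matrix"])
    if p.get("name")=="wrist":
        h=np.hypot(c[0],c[1]);t=np.arctan2(h,c[2]);q=c[:2]/max(h,1e-9)*t
    else: q=c[:2]/c[2]
    return [K[0,0]*q[0]+K[0,2],K[1,1]*q[1]+K[1,2]]
def cam(n):
    p=ctrl.camera(n);p["name"]=n;return p
E
python3 - <<'E'
from h import *
np.set_printoptions(precision=3,suppress=True)
P={}
for n in("scene","top","wrist"):
    p=cam(n);P[n]=p;cv2.imwrite(f"pics/a_{n}.png",p["pixels"])
    print(n,{k:(np.array(v).tolist() if k in("xyz",) else np.shape(v)) for k,v in p.items()}, np.array(p["camera_matrix"])[0])
    for l in("funnel_mid","funnel_tip","cradle","receiver","receiver_mouth","wide_receiver_mouth"):
        for r in ctrl.spot_point(l,p)[:4]: print(" ",l,round(r["score"],2),np.round(r["uv"],1))
print(ctrl.state())
E
```

```text
pics
scene {'pixels': (480, 640, 3), 'camera_matrix': (3, 3), 'xyz': [1.2968546928274265, -0.6678766716072119, 0.8931689934418104], 'rotation': (4,), 'shot': (), 'name': ()} [561.44    0.    322.778]
  funnel_mid 0.96 [436.4 194.5]
  funnel_tip 0.83 [440.8 225.9]
  funnel_tip 0.32 [241.9 392.1]
  funnel_tip 0.16 [250.5 317.3]
  cradle 0.73 [423.2 228.7]
  receiver 0.95 [151.2 245.2]
  receiver 0.85 [276.9 258.5]
  receiver 0.82 [251.5 316.7]
  receiver 0.64 [210.1 275. ]
  receiver_mouth 0.69 [155.7 331.2]
  receiver_mouth 0.67 [207.8 248.7]
  receiver_mouth 0.65 [248.5 298.7]
  receiver_mouth 0.6 [274.5 235.8]
  wide_receiver_mouth 0.72 [357.4 253.1]
  wide_receiver_mouth 0.63 [497.3 242.7]
top {'pixels': (480, 640, 3), 'camera_matrix': (3, 3), 'xyz': [0.2895057213987758, -0.05291460263244456, 1.2219254764369782], 'rotation': (4,), 'shot': (), 'name': ()} [518.267   0.    330.415]
  funnel_mid 0.65 [196.7 213.2]
  funnel_mid 0.27 [167.9 164.9]
  funnel_tip 0.57 [205.8 201.6]
  cradle 0.94 [216.1 222.4]
  receiver 0.93 [366.7 267.3]
  receiver 0.91 [471.5 362.6]
  receiver 0.75 [433.
[... 327 characters left out ...]
0.18947941796088894, 0.5743780071237387, 0.3738492654864342], 'rotation': (4,), 'shot': (), 'name': ()} [371.648   0.    314.52 ]
  receiver 0.96 [ 12.1 461.1]
  receiver 0.78 [  1.4 411.1]
  receiver 0.6 [ 48.4 423.9]
  receiver_mouth 0.7 [ 34.1 447.2]
{'time': 1.05, 'joint_positions': array([ 1.027,  0.13 ,  1.488,  0.   ,  1.523, -0.085]), 'joint_velocities': array([ 0.003,  0.   ,  0.001,  0.002, -0.002, -0.002]), 'effort': array([  0.001, -56.935, -50.086,   0.   ,   0.002,  -0.   ]), 'tcp_pos': array([0.266, 0.538, 0.231]), 'ee_rot': array([0.   , 0.227, 0.974, 0.   ]), 'force': array([-0.719, -0.095,  0.021]), 'ft_torque': array([-0.017,  0.006,  0.016]), 'width': 0.08559746824863125}
```

```bash
sed -i 's/    Rm=np.array(p\["rotation"\]);c=Rm.T/    Rm=R.from_quat(np.roll(p["rotation"],-1)).as_matrix();c=Rm.T/' h.py; python3 -c "
import cv2,numpy as np
a=cv2.imread('pics/a_scene.png')
cv2.imwrite('pics/a1.png',cv2.resize(a[140:440,90:590],(800,480),interpolation=cv2.INTER_CUBIC))
b=cv2.imread('pics/a_top.png')
cv2.imwrite('pics/b1.png',cv2.resize(b[80:420,120:580],(800,591),interpolation=cv2.INTER_CUBIC))"
```

```text
(no output)
```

View pics/a1.png

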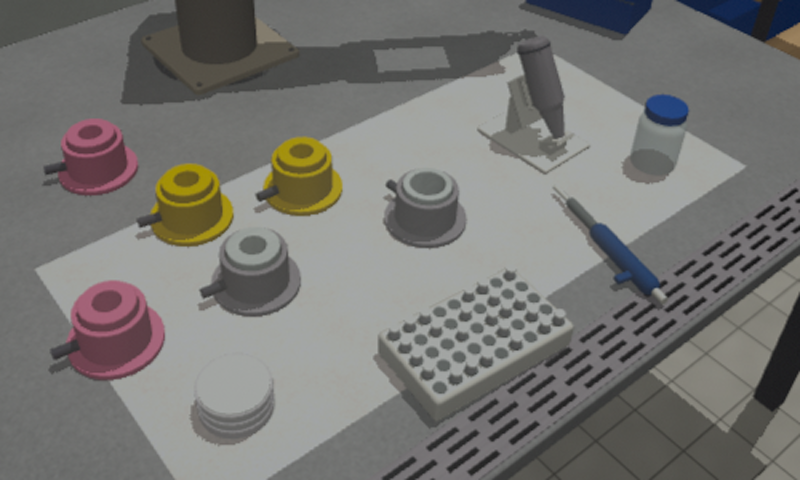

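View pics/b1.png

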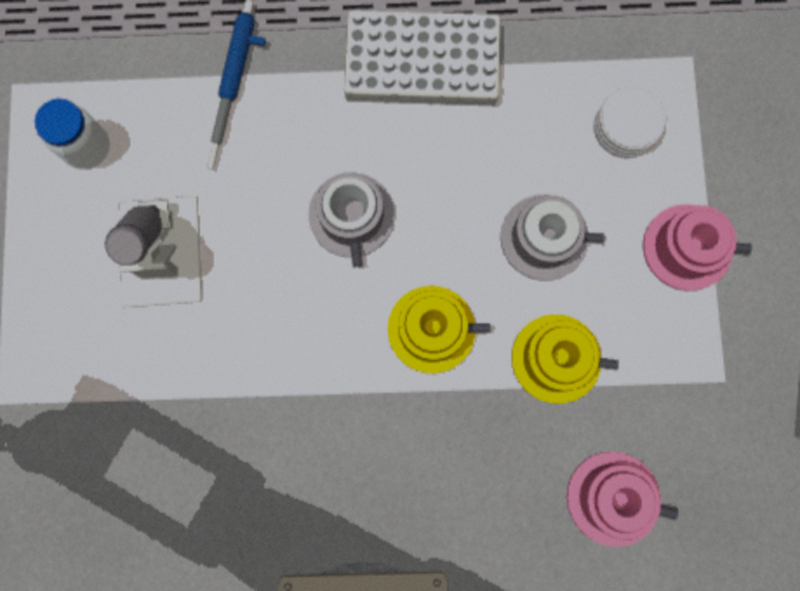

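Run:
```python
from h import *
np.set_printoptions(precision=4,suppress=True)
s=cam("scene");t=cam("top")
ms=ctrl.cut_out("funnel_mid",s)[0];mt=ctrl.cut_out("funnel_mid",t)[0]
np.savez("m.npz",s=ms["mask"],t=mt["mask"])
for k,a,b in(("mouth",(248.5,298.7),(437.9,211.5)),("mid",(436.4,194.5),(196.7,213.2)),("tip",(440.8,225.9),(205.8,201.6)),("cradle",(423.2,228.7),(216.1,222.4))):
    print(k,*tri([ray(s,a),ray(t,b)]))
# fit funnel to masks: params tip xyz, tilt fixed 30, azimuth
from scipy.optimize import least_squares
prof=[(0,9),(45,19),(50,19),(60,25),(154,25),(160,24)]
# funnel silhouette points -> filled convex hull
def sil(p,x,shape=(480,640)):
    a=np.array([np.cos(x[3])*np.sin(x[4]),np.sin(x[3])*np.sin(x[4]),np.cos(x[4])])
    u=np.cross(a,[0,0,1]);u/=np.linalg.norm(u);v=np.cross(a,u)
    pts=[proj(p,x[:3]+a*h/1e3+r/1e3*(np.cos(q)*u+np.sin(q)*v)) for h,r in prof for q in np.linspace(0,6.28,24)]
    H=cv2.convexHull(np.float32(pts))
    im=np.zeros(shape,np.uint8);cv2.fillConvexPoly(im,np.int32(np.round(H*16)),255,cv2.LINE_AA,4)
    return im/255.
from scipy.optimize import minimize
def cost(x):return sum(np.abs(cv2.GaussianBlur(sil(p,x)-m["mask"],(0,0),1.0)).sum() for p,m in((s,ms),(t,mt)))
mid,_=tri([ray(s,(436.4,194.5)),ray(t,(196.7,213.2))])
best=None
for az in(2.6,3.0,3.4,3.8):
    a=np.array([np.cos(az)*.5,np.sin(az)*.5,.866])
    x0=np.r_[mid-.08*a,az,np.pi/6]
    S=np.vstack([x0]+[x0+d for d in np.diag([.01,.01,.01,.3,.1])])
    r=minimize(cost,x0,method="Nelder-Mead",options=dict(initial_simplex=S,maxiter=500,xatol=1e-5))
    print(az,r.fun,r.x)
    if best is None or r.fun<best.fun:best=r
print(ms["mask"].sum(),mt["mask"].sum(),ms["score"],mt["score"])
x=best.x;a=np.array([np.cos(x[3])*np.sin(x[4]),np.sin(x[3])*np.sin(x[4]),np.cos(x[4])])
print("mid",x[:3]+.08*a,"axis",a)
```

```text
mouth [ 0.5462 -0.2659  0.0559] [np.float64(1.9), np.float64(1.9)]
mid [0.5547 0.2814 0.0999] [np.float64(5.7), np.float64(5.7)]
tip [0.5953 0.2762 0.0296] [np.float64(0.4), np.float64(0.4)]
cradle [0.5513 0.2602 0.0001] [np.float64(2.6), np.float64(2.6)]
2.6 174.84446762131847 [0.5862 0.277  0.0278 3.3163 0.4467]
3.0 155.89514763854328 [0.5945 0.2729 0.0338 3.2526 0.5148]
3.4 145.83693308946047 [0.5925 0.2732 0.0328 3.2622 0.4935]
3.8 171.63242136752956 [0.5954 0.2721 0.0336 3.2495 0.5169]
1142 820 0.89 0.77
mid [0.5549 0.2686 0.1033] axis [-0.4703 -0.057   0.8807]
```

```bash
cat >> h.py <<'E'
def axis(az,t=np.pi/6): return np.array([np.cos(az)*np.sin(t),np.sin(az)*np.sin(t),np.cos(t)])
def goal(tcp,a,y):
    """print shift (mm) and rotvec from current tool pose to TCP at tcp, tool z=-a, tool y near y"""
    st=ctrl.state();R0=R.from_quat(np.roll(st["ee_rot"],-1))
    z=-np.array(a);y=np.array(y)-np.dot(y,z)*z;y/=np.linalg.norm(y)
    Rg=R.from_matrix(np.c_[np.cross(y,z),y,z])
    print("shift",np.round(R0.inv().apply(np.array(tcp)-st["tcp_pos"])*1e3,1),"turn",np.round((R0.inv()*Rg).as_rotvec(),4))
E
python3 - <<'E'
from h import *
a=axis(3.22);mid=np.array([.555,.270,.1035])
goal(mid+.120*a,a,[-.08,.997,0])
E
```

```text
shift [-326.5 -142.8   23.8] turn [-0.1403 -0.511  -0.5261]
```

Call:
{"name": "servo_tool", "arguments": {
  "series": [
    [100,-30,-13,2,-0.014,-0.05,-0.05],
    [100,-65,-28,4,-0.028,-0.1,-0.1],
    [100,-100,-43,7,-0.043,-0.156,-0.16],
    [100,-135,-58,9,-0.057,-0.21,-0.215],
    [100,-170,-74,12,-0.073,-0.265,-0.275],
    [100,-205,-90,15,-0.088,-0.32,-0.33],
    [100,-240,-105,17,-0.103,-0.375,-0.386],
    [100,-275,-120,20,-0.118,-0.43,-0.443],
    [100,-305,-133,22,-0.131,-0.477,-0.491],
    [100,-326,-143,24,-0.14,-0.511,-0.526],
    [100,-326,-143,24,-0.14,-0.511,-0.526],
    [100,-326,-143,24,-0.14,-0.511,-0.526]
  ]
}}

```text
time: 2.25
tcp_pos: [0.4947, 0.264, 0.207]
ee_rot: [0.258, -0.037, 0.965, 0.01]
force: [0.8, 0.2, 0.3]
width: 0.0853
```

Run:
```python
from h import *
w=cam("wrist");cv2.imwrite("pics/w1.png",w["pixels"])
print(ctrl.state()["tcp_pos"],ctrl.state()["time"])
for l in("funnel_mid","funnel_tip"):
    for r in ctrl.spot_point(l,w)[:3]: print(l,r["score"],r["uv"])
c=ctrl.cut_out("funnel_mid",w)
for r in c[:2]: print(r["score"],r["uv"],r["mask"].sum())
np.savez("w1.npz",m=c[0]["mask"],xyz=w["xyz"],rotation=w["rotation"],camera_matrix=w["camera_matrix"])
im=w["pixels"].copy();im[cv2.morphologyEx(c[0]["mask"].astype(np.uint8),cv2.MORPH_GRADIENT,np.ones((2,2)))>0]=(0,0,255)
a=axis(3.22);mid=np.array([.555,.270,.1035])
for h in(-.08,0,.08): cv2.circle(im,tuple(int(round(v)) for v in proj(w,mid+h*a)),3,(0,255,0),-1)
cv2.imwrite("pics/w1m.png",im)
```

```text
[0.49468443 0.26504213 0.20755633] 2.3
0.64 [319.7, 257.1] 7583
```

View pics/w1m.png

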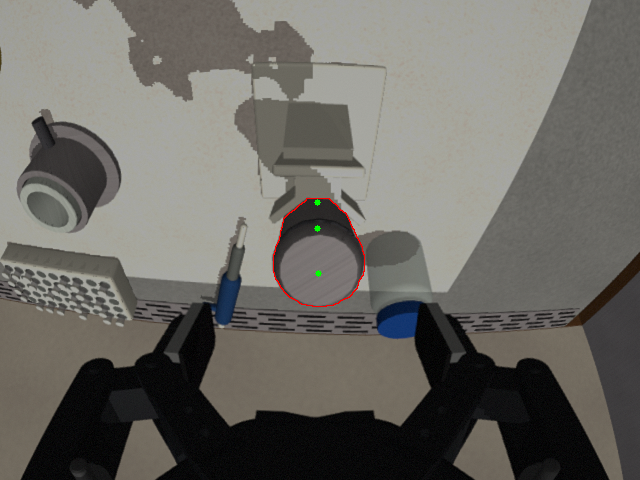

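```bash
cat > fit.py <<'E'
from h import *
from scipy.optimize import minimize
np.set_printoptions(precision=4,suppress=True)
w=dict(np.load("w1.npz"));w["name"]="wrist";mw=w["m"]
d=np.load("m.npz");s=cam("scene");t=cam("top")
prof=[(0,9),(45,19),(50,19),(60,25),(154,25),(160,24)]
def sil(p,x):
    a=axis(x[3],x[4]);u=np.cross(a,[0,0,1]);u/=np.linalg.norm(u);v=np.cross(a,u)
    H=cv2.convexHull(np.float32([proj(p,x[:3]+a*(h-80)/1e3+r/1e3*(np.cos(q)*u+np.sin(q)*v)) for h,r in prof for q in np.linspace(0,6.28,24)]))
    im=np.zeros((480,640),np.uint8);cv2.fillConvexPoly(im,np.int32(np.round(H*16)),255,cv2.LINE_AA,4);return im/255.
def run(sets,lab,tf):
    f=lambda x:sum(wt*np.abs(cv2.GaussianBlur(sil(p,np.r_[x,tf] if tf else x)-m,(0,0),1)).sum() for p,m,wt in sets)
    x0=np.array([.555,.27,.1035,3.22]+([] if tf else [.52]))
    S=np.vstack([x0]+[x0+q for q in np.diag(([.008,.008,.008,.15]+([] if tf else [.05])))])
    r=minimize(f,x0,method="Nelder-Mead",options=dict(initial_simplex=S,maxiter=400,xatol=1e-5));print(lab,r.fun,r.x)
W=(w,mw*1.,.5);S=(s,d["s"]*1.,1);T=(t,d["t"]*1.,1)
run([W],"w30",np.pi/6);run([W,S,T],"all30",np.pi/6);run([W,S,T],"all",None);run([W,S],"ws30",np.pi/6)
E
python3 fit.py
```

```text
w30 411.14401231240925 [0.5625 0.2695 0.0959 3.1851]
all30 641.4215084847164 [0.5556 0.27   0.0995 3.2224]
all 509.06410003803285 [0.5561 0.2682 0.1043 3.1722 0.5963]
ws30 579.3260970930301 [0.5541 0.2695 0.1006 3.2082]
```

```bash
python3 - <<'E'
from h import *
w=cam("wrist");c=ctrl.cut_out("funnel_mid",w)
print(c[0]["score"],c[0]["uv"],ctrl.state()["tcp_pos"])
np.savez("w1.npz",m=c[0]["mask"],xyz=w["xyz"],rotation=w["rotation"],camera_matrix=w["camera_matrix"])
im=w["pixels"].copy()
im=cv2.resize(im[180:320,230:410],None,fx=4,fy=4,interpolation=cv2.INTER_CUBIC)
def P(X): 
    u=proj(w,X);return (int((u[0]-230+.5)*4),int((u[1]-180+.5)*4))
for az,mid,col in((3.2224,[.5556,.27,.0995],(0,255,0)),(3.22,[.555,.270,.1035],(0,0,255))):
    a=axis(az);u=np.cross(a,[0,0,1]);u/=np.linalg.norm(u);v=np.cross(a,u)
    for h,r in((80,24),(74,25),(-20,25),(-30,19),(-80,9)):
        pts=np.int32([P(np.array(mid)+a*h/1e3+r/1e3*(np.cos(q)*u+np.sin(q)*v)) for q in np.linspace(0,6.28,60)])
        cv2.polylines(im,[pts],True,col,1)
K=(cv2.morphologyEx(cv2.resize(c[0]["mask"].astype(np.uint8)[180:320,230:410],None,fx=4,fy=4),cv2.MORPH_GRADIENT,np.ones((2,2)))>0)
im[K]=(255,255,0)
cv2.imwrite("pics/w2.png",im)
E
python3 fit.py
```

```text
0.8 [315.0, 252.8] [0.4944611  0.26618595 0.20741569]
w30 403.9223118504177 [0.5643 0.2693 0.095  3.1817]
all30 618.1320359777202 [0.5551 0.2693 0.1002 3.207 ]
all 508.1014083488313 [0.556  0.2682 0.1039 3.1742 0.5828]
ws30 569.927658363462 [0.5543 0.2699 0.1009 3.2228]
```

View pics/w2.png

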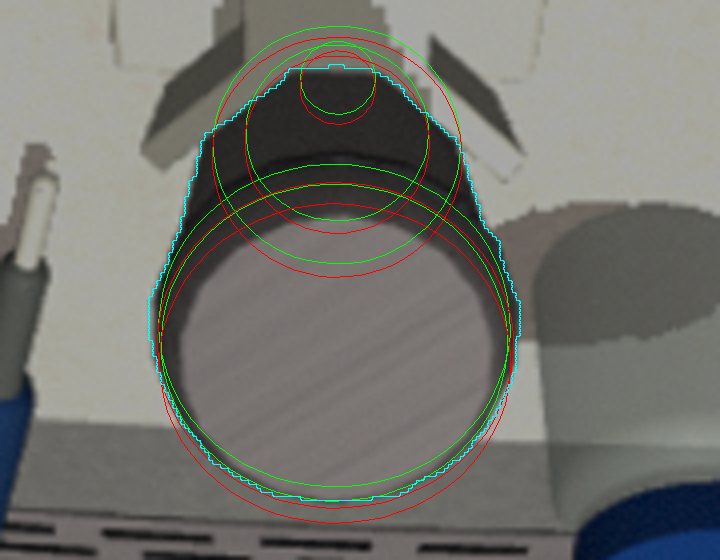

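Run:
```python
from h import *
a=axis(3.21);mid=np.array([.5547,.2695,.101])
goal(mid+.033*a,a,[-.068,.997,0])
```

```text
shift [ 0.9 -0.9 89.2] turn [ 0.0051 -0.0003  0.0109]
```

Call:
{"name": "servo_tool", "arguments": {
  "series": [
    [100,1,-1,10,0.005,0,0.011],
    [100,1,-1,22,0.005,0,0.011],
    [100,1,-1,35,0.005,0,0.011],
    [100,1,-1,48,0.005,0,0.011],
    [100,1,-1,60,0.005,0,0.011],
    [100,1,-1,70,0.005,0,0.011],
    [100,1,-1,79,0.005,0,0.011],
    [100,1,-1,86,0.005,0,0.011],
    [100,1,-1,89,0.005,0,0.011],
    [100,1,-1,89,0.005,0,0.011],
    [100,1,-1,89,0.005,0,0.011]
  ]
}}

```text
time: 3.67
tcp_pos: [0.5382, 0.2683, 0.1299]
ee_rot: [0.259, -0.033, 0.965, 0.009]
force: [0.3, -0.4, -0.6]
width: 0.0857
```

Run:
```python
from h import *
w=cam("wrist");cv2.imwrite("pics/w3.png",w["pixels"][180:480,100:540])
print(ctrl.state()["tcp_pos"],ctrl.state()["force"])
```

```text
[0.53825656 0.26851244 0.13027781] [ 0.41857197 -0.13453923  0.52907803]
```

View pics/w3.png

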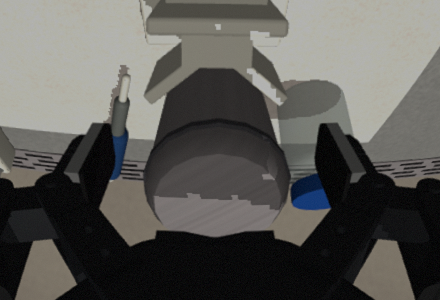

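Call:
{"name": "servo_tool", "arguments": {
  "series": [
    [70,0,0,0,0,0,0],
    [50,0,0,0,0,0,0],
    [0,0,0,0,0,0,0],
    [0,0,0,0,0,0,0],
    [0,0,0,0,0,0,0],
    [0,0,0,0,0,0,0],
    [0,0,0,0,0,0,0],
    [0,0,0,0,0,0,0],
    [0,0,0,0,0,0,0]
  ]
}}

```text
time: 4.47
tcp_pos: [0.5385, 0.2686, 0.1314]
ee_rot: [0.259, -0.033, 0.965, 0.009]
force: [-4.1, -1.6, 6.2]
width: 0.0486
```

Run:
```python
from h import *
w=cam("wrist");cv2.imwrite("pics/w4.png",w["pixels"][180:480,100:540])
print(ctrl.state()["tcp_pos"],ctrl.state()["force"],ctrl.state()["width"])
```

```text
[0.53851766 0.26863073 0.13137865] [-5.35401119 -1.00886238  6.57971236] 0.048931484663025264
```

View pics/w4.png

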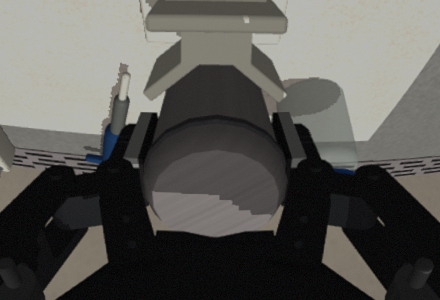

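Call:
{"name": "servo_tool", "arguments": {
  "series": [
    [0,0,0,-4,0,0,0],
    [0,0,0,-10,0,0,0],
    [0,0,0,-20,0,0,0],
    [0,0,0,-33,0,0,0],
    [0,0,0,-47,0,0,0],
    [0,0,0,-62,0,0,0],
    [0,0,0,-77,0,0,0],
    [0,0,0,-92,0,0,0],
    [0,0,0,-107,0,0,0],
    [0,0,0,-120,0,0,0],
    [0,0,0,-130,0,0,0],
    [0,0,0,-134,0,0,0]
  ]
}}

```text
time: 5.52
tcp_pos: [0.471, 0.2642, 0.2489]
ee_rot: [0.26, -0.033, 0.965, 0.01]
force: [-0.2, 0.4, -3.2]
width: 0.0491
```

Run:
```python
from h import *
st=ctrl.state();print(st["tcp_pos"],st["force"],st["width"],st["joint_positions"])
goal([.49,.10,.30],[0,0,1],[-.068,.997,0])
goal([.546,-.266,.28],[0,0,1],[-.068,.997,0])
s=cam("scene");t=cam("top")
for n,p in(("s",s),("t",t)): cv2.imwrite(f"pics/c_{n}.png",p["pixels"])
for l,z in(("receiver",0),("wide_receiver_mouth",.072)):
  for n,p in(("s",s),("t",t)):
    for r in ctrl.spot_point(l,p)[:5]: print(l,n,round(r["score"],2),r["uv"],onz(p,r["uv"],z))
# Masks of receivers in both views near the wanted port
for n,p in(("s",s),("t",t)):
    for r in ctrl.cut_out("receiver",p)[:6]:
        print(n,r["score"],r["uv"],r["mask"].sum())
```

```text
[0.47100948 0.26415437 0.24886951] [-0.24715718  0.36017201 -3.23321022] 0.04913965904011898 [ 0.58237003 -0.48516652  2.08979185 -0.2816147   1.08489033 -0.98175105]
shift [ -32.5 -165.   -40.6] turn [ 1.600e-03  5.262e-01 -1.000e-04]
shift [ -49.4 -534.    -8.3] turn [ 1.600e-03  5.262e-01 -1.000e-04]
receiver s 0.88 [210.9, 274.8] [ 0.3772574  -0.26549441  0.        ]
receiver s 0.68 [161.7, 352.0] [ 5.21024723e-01 -4.57467497e-01  1.11022302e-16]
receiver s 0.61 [279.6, 259.2] [ 4.27626759e-01 -1.05404735e-01  1.11022302e-16]
receiver s 0.6 [151.1, 246.5] [ 0.19701302 -0.33259458  0.        ]
receiver s 0.57 [248.9, 319.7] [ 0.55181656 -0.27048732  0.        ]
receiver t 0.69 [433.5, 215.3] [ 0.54853385 -0.26678825  0.        ]
receiver t 0.69 [515.9, 222.4] [ 0.52432618 -0.46030287  0.        ]
receiver t 0.69 [184.7, 230.4] [0.53258895 0.33446996 0.        ]
receiver t 0.66 [471.0, 365.4] [ 0.1974826  -0.32894257  0.        ]
receiver t 0.6 [364.8, 268.4] [ 0.42615788 -0.09730365  0.        ]
wide_receiver_mouth s 0.92 [354.3, 254.1] [ 0.5844322  -0.00579353  0.072     ]
wide_receiver_mouth s 0.18 [460.4, 291.8] [0.81167312 0.09334835 0.072     ]
wide_receiver_mouth t 0.64 [320.4, 194.0] [ 5.92289852e-01 -1.54720989e-04  7.20000000e-02]
s 0.98 [158.7, 348.1] 3005
s 0.93 [251.3, 311.7] 2492
s 0.91 [206.5, 267.5] 2140
s 0.7 [145.6, 238.0] 1932
s 0.62 [278.3, 252.6] 1895
s 0.49 [246.3, 297.7] 742
t 0.95 [518.7, 221.3] 2131
t 0.86 [471.9, 364.8] 2348
t 0.82 [439.3, 287.0] 2161
t 0.59 [365.3, 268.1] 2126
t 0.55 [433.8, 214.3] 2026
```

Call:
{"name": "servo_tool", "arguments": {
  "series": [
    [0,-2,-10,0,0,0.02,0],
    [0,-6,-30,0,0,0.05,0],
    [0,-11,-60,0,0,0.09,0],
    [0,-17,-95,1,0,0.13,0],
    [0,-24,-132,2,0,0.18,0],
    [0,-31,-169,4,0,0.23,0],
    [0,-38,-206,6,0,0.28,0],
    [0,-45,-243,8,0,0.33,0],
    [0,-52,-280,10,0,0.38,0],
    [0,-59,-315,11,0,0.43,0],
    [0,-65,-345,12,0,0.48,0],
    [0,-70,-365,13,0,0.526,0]
  ]
}}

```text
time: 6.92
tcp_pos: [0.5636, -0.0998, 0.2696]
ee_rot: [-0.002, -0.033, 0.999, -0.001]
force: [0.5, 0.8, -3.6]
width: 0.0491
```

Run:
```python
from h import *
st=ctrl.state();print(st["tcp_pos"],st["force"],st["width"],st["joint_positions"])
goal([.60,-.266,.28],[0,0,1],[-.068,.997,0])
```

```text
[ 0.56359178 -0.09975228  0.26955384] [ 0.50591624  0.84801668 -3.57819617] 0.049121793265487594 [-0.26313781  0.04701772  1.50724576 -0.00252764  1.59158278 -1.89911704]
shift [ -25.5 -168.3  -10.4] turn [-0.001  -0.0048 -0.003 ]
```

Call:
{"name": "servo_tool", "arguments": {
  "series": [
    [0,-4,-25,-2,0,-0.005,-0.003],
    [0,-9,-55,-4,0,-0.005,-0.003],
    [0,-14,-88,-6,0,-0.005,-0.003],
    [0,-19,-120,-8,0,-0.005,-0.003],
    [0,-23,-148,-10,0,-0.005,-0.003],
    [0,-25,-165,-10,0,-0.005,-0.003],
    [0,-25,-168,-10,0,-0.005,-0.003],
    [0,-25,-168,-10,0,-0.005,-0.003]
  ]
}}

```text
time: 7.58
tcp_pos: [0.5993, -0.2673, 0.2783]
ee_rot: [-0.001, -0.033, 0.999, -0.0]
force: [0.0, 1.0, -3.1]
width: 0.0488
```

Run:
```python
from h import *
w=cam("wrist");cv2.imwrite("pics/w5.png",w["pixels"])
print(w["xyz"],ctrl.state()["tcp_pos"],ctrl.state()["force"])
for l,z in(("receiver_mouth",.071),("receiver",0)):
    for r in ctrl.spot_point(l,w)[:5]: print(l,r["score"],r["uv"],onz(w,r["uv"],z))
for l in("funnel_mid","funnel_tip"):
    for r in ctrl.spot_point(l,w)[:2]: print(l,r["score"],r["uv"])
```

```text
[ 0.51480623 -0.27309383  0.42092349] [ 0.59939321 -0.26600691  0.27859101] [ 0.1952507   0.25309932 -3.20132612]
receiver_mouth 0.82 [129.6, 114.5] [ 0.51950559 -0.45976278  0.071     ]
receiver_mouth 0.81 [494.7, 38.6] [ 0.41819525 -0.10084331  0.071     ]
receiver 0.87 [158.6, 112.9] [ 0.51968359 -0.45775657  0.        ]
receiver 0.84 [467.4, 48.8] [ 0.41921848 -0.10144677  0.        ]
receiver 0.61 [319.7, 135.3] [ 0.54112829 -0.26620804  0.        ]
funnel_tip 0.58 [313.8, 226.4]
```

View pics/w5.png

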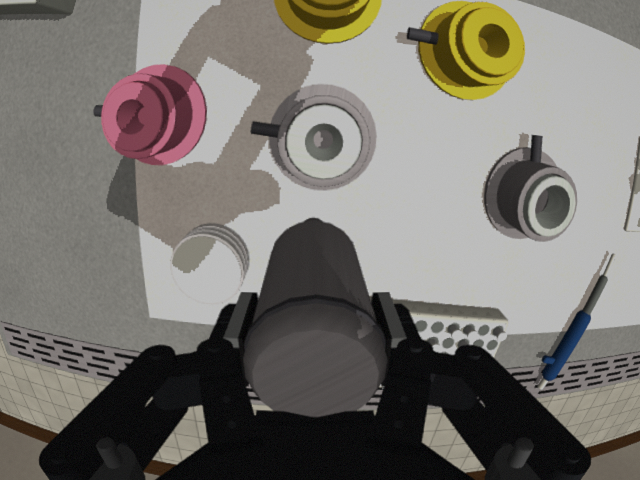

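Run:
```python
from h import *
np.set_printoptions(precision=4,suppress=True)
w=cam("wrist");im=w["pixels"];g=cv2.cvtColor(im,cv2.COLOR_BGR2GRAY)
c=ctrl.cut_out("receiver_collar",w);print([(r["score"],r["uv"],int(r["mask"].sum())) for r in c[:4]])
print("greys",g[140,275:375:4])
sub=cv2.resize(im[75:235,250:400],None,fx=5,fy=5,interpolation=cv2.INTER_CUBIC)
st=ctrl.state();tip=st["tcp_pos"]+R.from_quat(np.roll(st["ee_rot"],-1)).apply([0,0,.111])
print("tip nominal",tip,proj(w,tip))
def ring(x,y,z,r,col):
    pts=np.int32([[(u[0]-250+.5)*5,(u[1]-75+.5)*5] for u in (proj(w,[x+r*np.cos(q),y+r*np.sin(q),z]) for q in np.linspace(0,6.28,90))])
    cv2.polylines(sub,[pts],True,col,1)
ring(tip[0],tip[1],tip[2],.009,(0,255,0))
for x,y,col in((.5475,-.2665,(0,0,255)),):
    ring(x,y,.072,.018,col);ring(x,y,.072,.0355,col);ring(x,y,.062,.045,(255,0,0));ring(x,y,0,.06,(255,0,255))
cv2.imwrite("pics/w6.png",sub[:600,:])
for r in c[:4]:
    if 300<r["uv"][0]<350 and 120<r["uv"][1]<160:
        ct=max(cv2.findContours(r["mask"].astype(np.uint8),0,1)[0],key=len);print(cv2.fitEllipse(ct))
```

```text
[(0.94, [326.0, 4.3], 387), (0.8, [486.2, 41.1], 3759), (0.66, [319.8, 144.3], 4151), (0.61, [130.3, 114.9], 3573)]
greys [ 69 123  76 188 187 187 187 105 106 124 140 136  84  83  75  73  88 189
 189 188 188  95 140 133 139]
tip nominal [ 0.5997 -0.2649  0.1689] [np.float64(315.0562829174049), np.float64(231.4736440208699)]
((320.9331359863281, 140.2069549560547), (73.62759399414062, 74.49555206298828), 43.57516860961914)
```

View pics/w6.png

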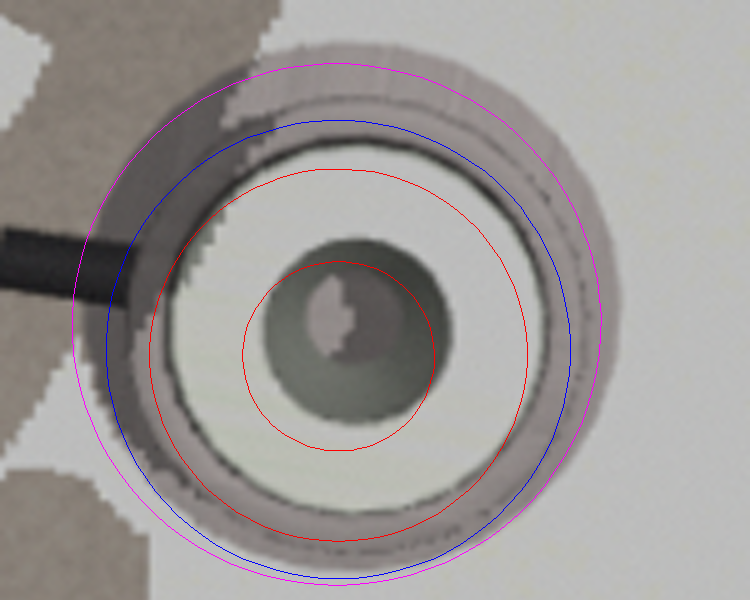

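```bash
cat > tilt.py <<'E'
from h import *
from scipy.optimize import least_squares
np.set_printoptions(precision=4,suppress=True)
prof=[(h,9+10*h/45) for h in range(0,45,3)]+[(45,19),(50,19),(55,22),(60,25)]+[(h,25) for h in range(70,155,10)]
q=np.linspace(0,2*np.pi,72)
def hull(p,tip,a):
    u=np.cross(a,[0,1,0]);u/=np.linalg.norm(u);v=np.cross(a,u)
    return cv2.convexHull(np.float32([proj(p,tip+a*h/1e3+r/1e3*(np.cos(t)*u+np.sin(t)*v)) for h,r in prof for t in q]))[:,0]
def edges(H,rows):
    im=np.zeros((480,640),np.uint8);cv2.fillPoly(im,[np.int32(np.round(H*16))],1,8,4)
    out=[]
    for r in rows:
        xs=[]
        for i in range(len(H)):
            A,B=H[i],H[(i+1)%len(H)]
            if (A[1]-r)*(B[1]-r)<0: xs.append(A[0]+(B[0]-A[0])*(r-A[1])/(B[1]-A[1]))
        out.append([min(xs),max(xs)] if xs else [np.nan]*2)
    return np.array(out)
def measure(p,H,rows):
    g=cv2.GaussianBlur(cv2.cvtColor(p["pixels"],cv2.COLOR_BGR2GRAY).astype(float),(0,0),.8);E=edges(H,rows);out=[]
    for r,e in zip(rows,E):
        o=[]
        for x,s in zip(e,(-1,1)):
            c0=int(round(x));seg=g[r,c0-8:c0+9];d=np.diff(seg)*s;k=int(np.argmax(d))
            o.append(c0-8+k+.5 if d[k]>12 else np.nan)
        out.append(o)
    return np.array(out),E
E
python3 - <<'E'
from tilt import *
st=ctrl.state();tip=st["tcp_pos"]+R.from_quat(np.roll(st["ee_rot"],-1)).apply([0,0,.111])
print(tip)
for n in("wrist","scene"):
    p=cam(n);H=hull(p,tip,np.array([0,0,1.]))
    rows=[int(v) for v in np.linspace(H[:,1].min()+4,H[:,1].max()-4,14)]
    if n=="wrist": rows=list(range(224,300,6))
    M,E=measure(p,H,rows)
    for r,m,e in zip(rows,M,E): print(n,r,np.r_[m-e,(m-e).mean()].round(1),e.round(0))
    im=p["pixels"].copy();cv2.polylines(im,[np.int32(H)],True,(0,255,0),1)
    b=H.mean(0).astype(int)
    cv2.imwrite(f"pics/t_{n}.png",cv2.resize(im[max(b[1]-90,0):b[1]+90,b[0]-60:b[0]+60],None,fx=3,fy=3))
a=cv2.imread("pics/t_wrist.png");b=cv2.imread("pics/t_scene.png");h=min(len(a),len(b));cv2.imwrite("pics/t.png",np.hstack([a[:h],b[:h]]))
E
```

```text
[ 0.5997 -0.2649  0.1689]
wrist 224 [-6.9  4.2 -1.4] [302. 328.]
wrist 230 [-5.9  1.1 -2.4] [290. 340.]
wrist 236 [-3.4 -0.3 -1.9] [283. 348.]
wrist 242 [-3.5 -0.2 -1.9] [278. 353.]
wrist 248 [-2.2 -1.5 -1.9] [275. 356.]
wrist 254 [-2.1 -1.6 -1.9] [273. 358.]
wrist 260 [-2.4 -2.3 -2.4] [271. 360.]
wrist 266 [-1.7 -2.  -1.9] [269. 362.]
wrist 272 [-2.  -1.7 -1.9] [268. 363.]
wrist 278 [-2.3 -1.4 -1.9] [266. 365.]
wrist 284 [-2.6 -1.1 -1.9] [264. 367.]
wrist 290 [-2.  -0.8 -1.4] [262. 368.]
wrist 296 [-1.3  7.6  3.1] [261. 370.]
scene 204 [nan 6.8 nan] [243. 267.]
scene 209 [nan 4.8 nan] [240. 269.]
scene 214 [nan 4.6 nan] [240. 269.]
scene 219 [nan 2.3 nan] [241. 269.]
scene 224 [-6.7 -1.  -3.8] [241. 269.]
scene 230 [-4.2 -0.3 -2.3] [242. 270.]
scene 235 [-0.7 -0.6 -0.6] [242. 270.]
scene 240 [-1.2 -0.8 -1. ] [243. 270.]
scene 245 [-0.6  nan  nan] [243. 271.]
scene 250 [-0.1 -0.8 -0.5] [244. 270.]
scene 255 [0.7 nan nan] [246. 269.]
scene 261 [-0.1  nan  nan] [249. 267.]
scene 266 [-0.4 -1.  -0.7] [251. 266.]
scene 271 [-4.8  nan  nan] [253. 264.]
```

View pics/t.png

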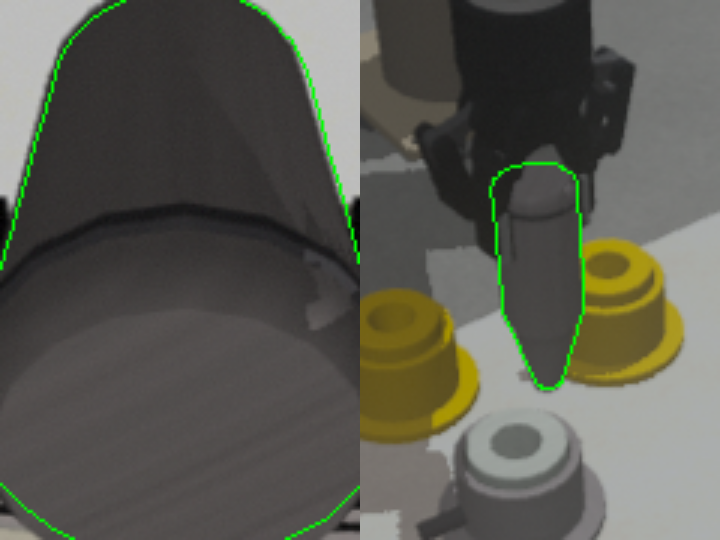

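Run:
```python
from h import *
np.set_printoptions(precision=4,suppress=True)
def coll(p,near):
    g=cv2.cvtColor(p["pixels"],cv2.COLOR_BGR2HSV)
    for r in ctrl.cut_out("receiver_collar",p):
        print(p["name"],round(r["score"],2),r["uv"],int(r["mask"].sum()),end=";")
        if np.hypot(*(np.array(r["uv"])-near))<15:
            ct=max(cv2.findContours(r["mask"].astype(np.uint8),0,1)[0],key=len);e=cv2.fitEllipse(ct)
            print("\n  ELL",e,"world@.072",onz(p,e[0],.072))
s=cam("scene");coll(s,(248,299))
# bright-component approach
for p,near,th in((s,(248,299),120),(cam("top"),(438,212),None)):
    g=cv2.cvtColor(p["pixels"],cv2.COLOR_BGR2GRAY);x,y=near
    print("\n",p["name"],g[y,x-30:x+31:3],g[y-21:y+22:3,x])
    print(" spot@.072",onz(p,near,.072))
```

```text
scene 0.96 [156.6, 333.2] 953;scene 0.9 [146.8, 225.2] 539;scene 0.71 [244.6, 298.8] 781;
  ELL ((247.4618377685547, 294.8408508300781), (26.85627555847168, 34.99047088623047), 83.58309936523438) world@.072 [ 0.5508 -0.2678  0.072 ]
scene 0.59 [206.3, 255.7] 664;scene 0.58 [280.8, 234.7] 465;
 scene [118 119 118 106  71 146 159 158 158 149 148 153 159 159 161  92 119  88
 171 171 171] [170 167 160 124 102 102 101 148 158 133  93 120  78  78  77]
 spot@.072 [ 0.5618 -0.2733  0.072 ]

 top [137 138 142 145 144 146 151 151 150 148 121  95  98  94  91  86  94 144
 149 146 143] [154 153 153 151 126  92  93 121 148 152 153 151 152 152 153]
 spot@.072 [ 0.5405 -0.2648  0.072 ]
```

```bash
cat > ring.py <<'E'
from h import *
np.set_printoptions(precision=4,suppress=True)
q=np.linspace(0,2*np.pi,90,endpoint=False)
def ringfit(p,x0,z=.072,rg=.014,st=.001):
    g=cv2.GaussianBlur(cv2.cvtColor(p["pixels"],cv2.COLOR_BGR2GRAY),(0,0),.7).astype(np.float32)
    def m(x,y,r):
        uv=np.float32([proj(p,[x+r*np.cos(t),y+r*np.sin(t),z]) for t in q])
        return cv2.remap(g,uv[:,0][None],uv[:,1][None],1)[0]
    best=[]
    for dx in np.arange(-rg,rg+1e-9,st):
        for dy in np.arange(-rg,rg+1e-9,st):
            x,y=x0[0]+dx,x0[1]+dy
            f=np.clip(m(x,y,.0335)-m(x,y,.0375),-20,40).mean()+np.clip(m(x,y,.0200)-m(x,y,.016),-20,40).mean()
            best.append((f,x,y))
    best.sort(reverse=True);b=np.array(best[:5]);return b[0],b[:,1:].mean(0)
E
python3 - <<'E'
from ring import *
for n in("wrist","top","scene"):
    p=cam(n)
    for z in(.070,.074): print(n,z,*ringfit(p,(.546,-.266),z))
print(ctrl.state()["tcp_pos"])
E
```

```text
wrist 0.07 [79.2601  0.542  -0.263 ] [ 0.5426 -0.2632]
wrist 0.074 [74.8916  0.542  -0.263 ] [ 0.5422 -0.2636]
top 0.07 [10.1675  0.542  -0.272 ] [ 0.5416 -0.2722]
top 0.074 [10.1712  0.541  -0.271 ] [ 0.5406 -0.2716]
scene 0.07 [54.74   0.544 -0.263] [ 0.5442 -0.2634]
scene 0.074 [54.3651  0.548  -0.265 ] [ 0.5482 -0.2654]
[ 0.5995 -0.2658  0.2797]
```

Call:
{"name": "servo_tool", "arguments": {
  "series": [
    [0,8,1,5,0,0,0],
    [0,20,2.5,15,0,0,0],
    [0,32,4,28,0,0,0],
    [0,43,5.5,42,0,0,0],
    [0,52,6.6,56,0,0,0],
    [0,56.5,7.3,68,0,0,0],
    [0,56.7,7.3,78,0,0,0],
    [0,56.7,7.3,83,0,0,0],
    [0,56.7,7.3,84,0,0,0],
    [0,56.7,7.3,84,0,0,0]
  ]
}}

```text
time: 9.17
tcp_pos: [0.5428, -0.2624, 0.1956]
ee_rot: [0.0, -0.034, 0.999, -0.0]
force: [-0.0, 0.2, -2.9]
width: 0.0489
```

Run:
```python
from tilt import *
st=ctrl.state();tip=st["tcp_pos"]+R.from_quat(np.roll(st["ee_rot"],-1)).apply([0,0,.111])
print(st["tcp_pos"],st["ee_rot"],tip,st["force"])
p=cam("scene");im=p["pixels"].copy()
H=hull(p,tip,np.array([0,0,1.]));cv2.polylines(im,[np.int32(H)],True,(0,255,0),1)
c=im[220:360,180:320];c=cv2.resize(c,None,fx=4,fy=4,interpolation=cv2.INTER_CUBIC)
for x,y,z,col in((.5425,-.263,.071,(0,0,255)),(.5442,-.2634,.070,(255,0,0))):
  for r in(.018,.0355):
    cv2.polylines(c,[np.int32([[(u[0]-180+.5)*4,(u[1]-220+.5)*4] for u in(proj(p,[x+r*np.cos(t),y+r*np.sin(t),z]) for t in q)])],True,col,1)
w=cam("wrist")["pixels"][60:340,170:470]
cv2.imwrite("pics/d.png",np.hstack([c,cv2.resize(w,(240,224))[:0].reshape(0,240,3) if 0 else np.vstack([w[:,30:270],np.zeros((280,240,3),np.uint8)])]))
```

```text
[ 0.5428 -0.2624  0.1956] [ 0.0001 -0.0341  0.9994 -0.0005] [ 0.5429 -0.2625  0.0846] [-0.0078  0.2488 -2.9058]
```

View pics/d.png

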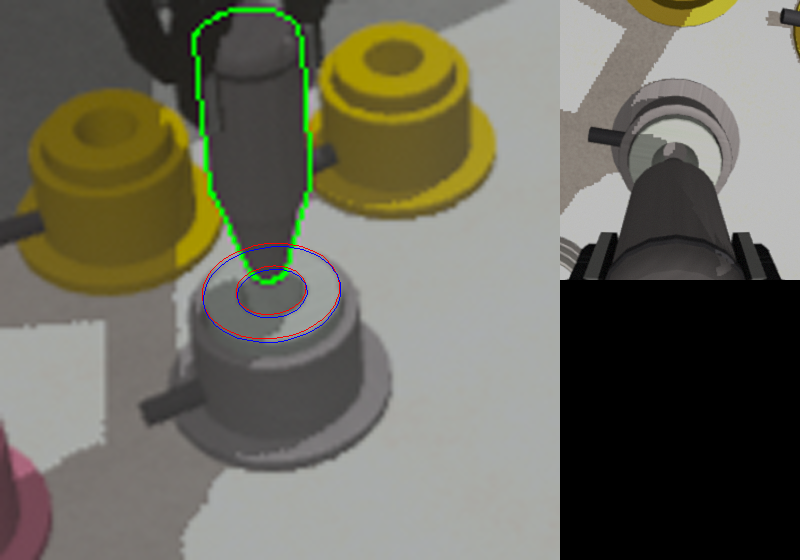

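Call:
{"name": "servo_tool", "arguments": {
  "series": [
    [0,0,0,3,0,0,0],
    [0,0,0,8,0,0,0],
    [0,0,0,14,0,0,0],
    [0,0,0,20,0,0,0],
    [0,0,0,26,0,0,0],
    [0,0,0,31,0,0,0],
    [0,0,0,35,0,0,0],
    [0,0,0,38,0,0,0],
    [0,0,0,40,0,0,0],
    [0,0,0,41,0,0,0],
    [0,0,0,41,0,0,0]
  ]
}}

```text
time: 10.18
tcp_pos: [0.5433, -0.2627, 0.1555]
ee_rot: [0.001, -0.034, 0.999, -0.001]
force: [-0.8, -0.3, -3.5]
width: 0.0487
```

Call:
{"name": "servo_tool", "arguments": {
  "series": [
    [0,0,0,1,0,0,0],
    [0,0,0,2,0,0,0],
    [0,0,0,3,0,0,0],
    [0,0,0,4,0,0,0],
    [0,0,0,5,0,0,0],
    [0,0,0,5,0,0,0]
  ]
}}

```text
time: 10.68
tcp_pos: [0.5432, -0.2626, 0.1502]
ee_rot: [0.001, -0.034, 0.999, -0.001]
force: [-0.7, 0.2, -3.0]
width: 0.0485
```

Call:
{"name": "servo_tool", "arguments": {
  "series": [
    [0,0,0,0.7,0,0,0],
    [0,0,0,1.4,0,0,0],
    [0,0,0,2,0,0,0],
    [0,0,0,2,0,0,0]
  ]
}}

```text
time: 11.02
tcp_pos: [0.5432, -0.2626, 0.148]
ee_rot: [0.001, -0.034, 0.999, -0.001]
force: [0.5, -0.1, -3.6]
width: 0.0484
```

Call:
{"name": "servo_tool", "arguments": {
  "series": [
    [0,0,0,0.7,0,0,0],
    [0,0,0,1.4,0,0,0],
    [0,0,0,2,0,0,0],
    [0,0,0,2,0,0,0]
  ]
}}

```text
time: 11.35
tcp_pos: [0.5433, -0.2624, 0.146]
ee_rot: [0.001, -0.034, 0.999, -0.001]
force: [1.1, 1.6, -2.9]
width: 0.0489
```

Call:
{"name": "servo_tool", "arguments": {
  "series": [
    [0,0,0,0.7,0,0,0],
    [0,0,0,1.4,0,0,0],
    [0,0,0,2,0,0,0],
    [0,0,0,2,0,0,0]
  ]
}}

```text
time: 11.68
tcp_pos: [0.5435, -0.2622, 0.144]
ee_rot: [0.001, -0.034, 0.999, -0.0]
force: [1.5, 3.5, -1.0]
width: 0.049
```

Call:
{"name": "servo_tool", "arguments": {
  "series": [
    [0,0,0,0.5,0,0,0],
    [0,0,0,1,0,0,0],
    [0,0,0,1.5,0,0,0],
    [0,0,0,1.5,0,0,0]
  ]
}}

```text
time: 12.02
tcp_pos: [0.5435, -0.2619, 0.1425]
ee_rot: [0.001, -0.034, 0.999, -0.0]
force: [1.9, 2.8, -0.0]
width: 0.0494
```

Call:
{"name": "servo_tool", "arguments": {
  "series": [
    [0,-0.3,0.5,0,0,0,0],
    [0,-0.5,0.9,0.5,0,0,0],
    [0,-0.5,0.9,1,0,0,0],
    [0,-0.5,0.9,1,0,0,0]
  ]
}}

```text
time: 12.35
tcp_pos: [0.544, -0.2614, 0.1418]
ee_rot: [0.001, -0.034, 0.999, -0.001]
force: [-0.2, 0.3, 0.2]
width: 0.0488
```

Call:
{"name": "servo_tool", "arguments": {
  "series": [
    [0,0,0,0.5,0,0,0],
    [0,0,0,1,0,0,0],
    [0,0,0,1.5,0,0,0],
    [0,0,0,1.5,0,0,0]
  ]
}}

```text
time: 12.68
tcp_pos: [0.5445, -0.2616, 0.1416]
ee_rot: [0.002, -0.034, 0.999, -0.001]
force: [-1.6, 3.5, 7.8]
width: 0.0489
```

Call:
{"name": "servo_tool", "arguments": {
  "series": [
    [0,0,0,1,0,0,0],
    [0,0,0,2,0,0,0],
    [0,0,0,3,0,0,0],
    [0,0,0,4,0,0,0],
    [0,0,0,5,0,0,0],
    [0,0,0,5,0,0,0]
  ]
}}

```text
time: 13.18
tcp_pos: [0.5449, -0.2616, 0.1385]
ee_rot: [0.002, -0.034, 0.999, -0.001]
force: [-2.9, 3.6, 12.2]
width: 0.0489
```

Call:
{"name": "servo_tool", "arguments": {
  "series": [
    [0,0,0,1,0,0,0],
    [0,0,0,2,0,0,0],
    [0,0,0,3,0,0,0],
    [0,0,0,4,0,0,0],
    [0,0,0,5,0,0,0],
    [0,0,0,5,0,0,0]
  ]
}}

```text
time: 13.68
tcp_pos: [0.5451, -0.2616, 0.1352]
ee_rot: [0.002, -0.034, 0.999, -0.001]
force: [-4.0, 4.6, 12.4]
width: 0.0486
```

Call:
{"name": "servo_tool", "arguments": {
  "series": [
    [0,0.3,0.3,1,0,0,0],
    [0,0.5,0.4,2,0,0,0],
    [0,0.5,0.4,3,0,0,0],
    [0,0.5,0.4,3.5,0,0,0],
    [0,0.5,0.4,3.5,0,0,0]
  ]
}}

```text
time: 14.1
tcp_pos: [0.5449, -0.2615, 0.1336]
ee_rot: [0.003, -0.034, 0.999, -0.002]
force: [-3.3, 2.6, 12.0]
width: 0.0491
```

Call:
{"name": "servo_tool", "arguments": {
  "series": [
    [0,0,0,1,0,0,0],
    [0,0,0,1.8,0,0,0],
    [0,0,0,2.5,0,0,0],
    [0,0,0,2.5,0,0,0]
  ]
}}

```text
time: 14.43
tcp_pos: [0.545, -0.2615, 0.1329]
ee_rot: [0.003, -0.034, 0.999, -0.002]
force: [-4.8, 4.1, 11.1]
width: 0.0486
```

Call:
{"name": "servo_tool", "arguments": {
  "series": [
    [0,0,0,1,0,0,0],
    [0,0,0,1.8,0,0,0],
    [0,0,0,2.5,0,0,0],
    [0,0,0,2.5,0,0,0]
  ]
}}

```text
time: 14.77
tcp_pos: [0.5451, -0.2615, 0.1321]
ee_rot: [0.003, -0.034, 0.999, -0.002]
force: [-5.5, 3.7, 13.6]
width: 0.0488
```

Call:
{"name": "servo_tool", "arguments": {
  "series": [
    [0,0.2,0,1,0,0,0],
    [0,0.4,0,2,0,0,0],
    [0,0.4,0,3,0,0,0],
    [0,0.4,0,3.5,0,0,0],
    [0,0.4,0,3.5,0,0,0]
  ]
}}

```text
time: 15.18
tcp_pos: [0.5454, -0.2616, 0.1319]
ee_rot: [0.004, -0.034, 0.999, -0.002]
force: [-7.5, 6.3, 21.2]
width: 0.0486
```

Run:
```python
from h import *
p=cam("scene");c=cv2.resize(p["pixels"][190:350,180:320],None,fx=3.7,fy=3.7,interpolation=cv2.INTER_CUBIC)
cv2.imwrite("pics/e.png",c);st=ctrl.state();print(st["tcp_pos"],st["force"],st["time"])
```

```text
[ 0.54533551 -0.261584    0.13191166] [-8.40168207  6.90442439 21.16372159] 15.2333
```

View pics/e.png

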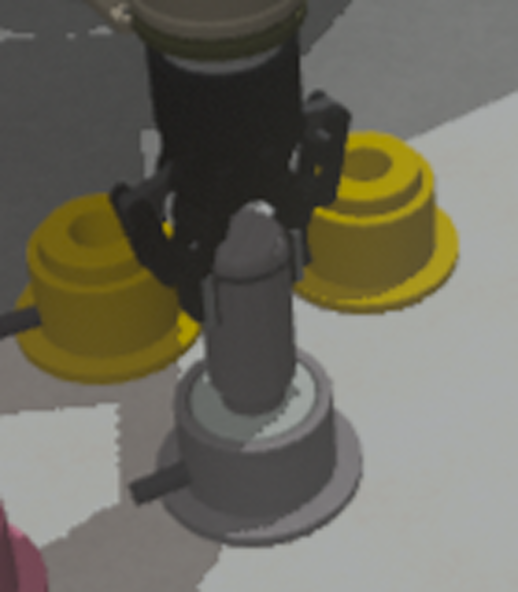

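Call:
{"name": "servo_tool", "arguments": {
  "series": [
    [0,0.5,0.4,1,0,0,0],
    [0,0.9,0.7,2,0,0,0],
    [0,0.9,0.7,3,0,0,0],
    [0,0.9,0.7,4,0,0,0],
    [0,0.9,0.7,4.5,0,0,0]
  ]
}}

```text
time: 15.65
tcp_pos: [0.5457, -0.2617, 0.1317]
ee_rot: [0.006, -0.034, 0.999, -0.003]
force: [-9.0, 6.4, 29.7]
width: 0.0489
```

Call:
{"name": "servo_tool", "arguments": {
  "series": [
    [0,0,0,0,0,0,0],
    [0,0,0,-0.5,0,0,0],
    [0,0,0,-0.5,0,0,0]
  ]
}}

```text
time: 15.9
tcp_pos: [0.5451, -0.2615, 0.1321]
ee_rot: [0.005, -0.034, 0.999, -0.003]
force: [-4.3, 3.1, 5.4]
width: 0.0488
```

Call:
{"name": "servo_tool", "arguments": {
  "series": [
    [62,0,0,0,0,0,0],
    [66,0,0,0,0,0,0],
    [75,0,0,0,0,0,0],
    [90,0,0,0,0,0,0],
    [100,0,0,0,0,0,0],
    [100,0,0,0,0,0,0],
    [100,0,0,0,0,0,0],
    [100,0,0,0,0,0,0]
  ]
}}

```text
time: 16.57
tcp_pos: [0.5452, -0.2615, 0.1321]
ee_rot: [0.005, -0.034, 0.999, -0.003]
force: [0.2, -1.0, 0.2]
width: 0.0853
```

Run:
```python
from h import *
p=cam("wrist");cv2.imwrite("pics/f.png",p["pixels"][60:480,100:540])
print(ctrl.state()["force"])
goal(ctrl.state()["tcp_pos"]+[0,0,.12],[0,0,1],[-.068,.997,0])
```

```text
[-0.63309486  0.58253421 -0.58178437]
shift [  -1.2   -0.7 -120. ] turn [-0.0061  0.0102  0.0009]
```

View pics/f.png

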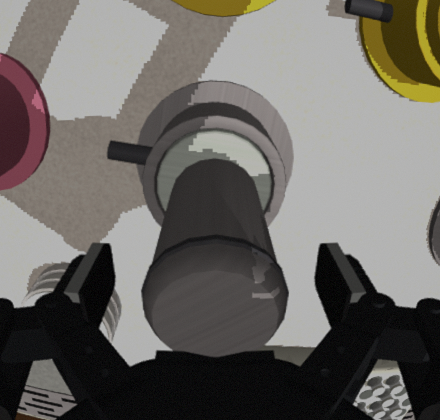

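Call:
{"name": "servo_tool", "arguments": {
  "series": [
    [100,0,0,-6,0,0,0],
    [100,0,0,-18,0,0,0],
    [100,0,0,-34,0,0,0],
    [100,0,0,-52,0,0,0],
    [100,0,0,-72,0,0,0],
    [100,0,0,-92,0,0,0],
    [100,0,0,-110,0,0,0],
    [100,0,0,-122,0,0,0],
    [100,0,0,-125,0,0,0],
    [100,0,0,-125,0,0,0]
  ]
}}

```text
time: 17.45
tcp_pos: [0.5444, -0.2612, 0.2588]
ee_rot: [0.006, -0.034, 0.999, -0.004]
force: [-0.1, 0.0, 0.6]
width: 0.0855
```

Run:
```python
from tilt import *
p=cam("scene");print(ctrl.state()["tcp_pos"],ctrl.state()["time"])
S=6;c=cv2.resize(p["pixels"][240:338,200:310],None,fx=S,fy=S,interpolation=cv2.INTER_CUBIC)
x,y=.5450,-.2625
H=hull(p,np.array([x,y,.021]),np.array([0,0,1.]))
cv2.polylines(c,[np.int32([[(u[0]-200+.5)*S,(u[1]-240+.5)*S] for u in H])],True,(0,255,0),1)
for r,z,col in((.045,.062,(255,0,0)),(.0355,.062,(0,0,255))):
    cv2.polylines(c,[np.int32([[(u[0]-200+.5)*S,(u[1]-240+.5)*S] for u in(proj(p,[x+r*np.cos(t),y+r*np.sin(t),z]) for t in q)])],True,col,1)
cv2.imwrite("pics/g.png",c)
rows=list(range(238,290,6));M,E=measure(p,H,rows)
for r,m,e in zip(rows,M,E): print(r,(m-e).round(1))
```

```text
[ 0.5439 -0.2609  0.2572] 17.5Traceback (most recent call last):
  File "<stdin>", line 10, in <module>
  File "tilt.py", line 24, in measure
    c0=int(round(x));seg=g[r,c0-8:c0+9];d=np.diff(seg)*s;k=int(np.argmax(d))
           ~~~~~^^^
ValueError: cannot convert float NaN to integer
```

Run:
```python
from tilt import *
from scipy.optimize import minimize
s=cam("scene");w=cam("wrist")
def grab(p):
    g=cv2.GaussianBlur(cv2.cvtColor(p["pixels"],cv2.COLOR_BGR2GRAY),(0,0),.7).astype(np.float32)
    def m(x,y,z,r):
        uv=np.float32([proj(p,[x+r*np.cos(t),y+r*np.sin(t),z]) for t in q]);return cv2.remap(g,uv[:,0][None],uv[:,1][None],1)[0]
    return m
for n,p in(("scene",s),("wrist",w)):
    m=grab(p)
    for z in(.058,.062,.066,.070):
        b=max((np.clip(m(x,y,z,.0335)-m(x,y,z,.0368),-10,40).mean(),x,y) for x in np.arange(.53,.562,.001) for y in np.arange(-.275,-.25,.001));print(n,"collar",z,np.array(b))
c=ctrl.cut_out("funnel_mid",s);print([(round(r["score"],2),r["uv"]) for r in c[:2]])
mk=c[0]["mask"].astype(float)
def f(v):
    a=np.array([v[3],v[4],1.]);a/=np.linalg.norm(a);H=hull(s,v[:3],a);im=np.zeros((480,640),np.uint8);cv2.fillConvexPoly(im,np.int32(np.round(H*16)),255,cv2.LINE_AA,4)
    im=im/255.;ys=np.where(mk.any(1))[0].max();im[ys+1:]=0
    return np.abs(cv2.GaussianBlur(im-mk,(0,0),1)).sum()
for z in(.017,.021,.025,.029):
    x0=np.array([.5445,-.262,0,0]);g=lambda v:f([v[0],v[1],z,v[2],v[3]])
    r=minimize(g,x0,method="Nelder-Mead",options=dict(initial_simplex=np.vstack([x0]+[x0+d for d in np.diag([.004,.004,.04,.04])]),maxiter=150));print(z,round(r.fun,1),r.x)
for r in ctrl.spot_point("funnel_mid",w)[:1]+ctrl.spot_point("funnel_mid",s)[:1]: print(r["uv"],r["score"])
print(proj(w,[.5445,-.262,.101]),proj(s,[.5445,-.262,.101]))
```

```text
scene collar 0.058 [13.0849  0.542  -0.262 ]
scene collar 0.062 [12.8374  0.546  -0.265 ]
scene collar 0.066 [12.6013  0.549  -0.266 ]
scene collar 0.07 [12.151  0.553 -0.268]
wrist collar 0.058 [28.1034  0.543  -0.263 ]
wrist collar 0.062 [27.7055  0.542  -0.263 ]
wrist collar 0.066 [26.6498  0.541  -0.263 ]
wrist collar 0.07 [22.3781  0.541  -0.263 ]
[(0.8, [245.8, 272.1])]
0.017 40.5 [ 0.5252 -0.2533  0.0892 -0.0481]
0.021 42.3 [ 0.5273 -0.2547  0.1058 -0.0544]
0.025 44.8 [ 0.53   -0.2562  0.1181 -0.0593]
0.029 48.3 [ 0.5332 -0.2581  0.1239 -0.0606]
[249.9, 281.3] 0.87
[np.float64(314.5822837512951), np.float64(214.00223690771713)] [np.float64(247.2725843746199), np.float64(281.7637525412545)]
```

Run:
```python
from tilt import *
from scipy.optimize import minimize
s=cam("scene");w=cam("wrist")
for n,p,x,y in(("scene",s,.546,-.265),("wrist",w,.542,-.263)):
    c=ctrl.cut_out("funnel_mid",p)
    if not c: print(n,"no mask");continue
    print(n,c[0]["score"],c[0]["uv"]);mk=c[0]["mask"].astype(float);ys=np.where(mk.any(1))[0]
    def f(v):
        a=np.array([v[0],v[1],1.]);a/=np.linalg.norm(a);H=hull(p,np.array([x,y,.021]),a);im=np.zeros((480,640),np.uint8);cv2.fillConvexPoly(im,np.int32(np.round(H*16)),255,cv2.LINE_AA,4)
        im=im/255.
        if n=="scene": im[ys.max()+1:]=0
        else: im[:ys.min()]=0
        return np.abs(cv2.GaussianBlur(im-mk,(0,0),1)).sum()
    r=minimize(f,[0,0],method="Nelder-Mead",options=dict(initial_simplex=[[0,0],[.05,0],[0,.05]],maxiter=80));print(f([0,0]),r.fun,r.x)
```

```text
scene 0.7 [357.0, 254.5]
1139.8745098039217 641.0000000000002 [ 0.2938 -0.375 ]
wrist 0.95 [315.4, 233.3]
454.1453013257157 201.8308028018103 [0.0173 0.0073]
```

```bash
python3 -c "
from workcell import ctrl
print(ctrl.state()['time'],ctrl.state()['force']);print(ctrl.close_job())"
```

```text
17.95 [ 0.69211637 -0.47902262 -0.12896733]
the job is handed in; nothing more can be done
None
```

I drew the funnel out of the cradle along its axis and stood it upright. I then lowered it gently into the narrow-bore steel port, pressed the collar home, let go, backed off straight up and handed the job in at about 18 s.

**Collar at its stop:**
- It travelled about 10 mm at a steady drag of roughly 15 N on the wrist.
- The wrist force then climbed to 30 N with almost no further movement, and I stopped pressing there. The most lateral force while pressing was about 11 N.
- The picture taken just before the last press showed the collar flush. The scene and wrist images, fitted after release, put it about 10 mm lower than at the start, flush to within a few millimetres.

**Funnel upright:** the wrist image fit gave about 1° of tilt, with no contact force after release. I saw no sign of anything else being touched, but I did not re-check the other ware individually.

**Checks that failed or disagreed:**
- The scene camera gave no usable check of the final tilt. One fit was ill-conditioned, and in the other the detector picked the wide port.
- A last overlay picture could not be viewed because the limit of 12 pictures was reached.

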